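# Square up block blanks with a straightedge

### The arm

A 6-joint arm with a two-finger parallel gripper is mounted at the origin on the work surface. World frame = base frame: x ahead of the robot, y to its left, z up, the work surface at z = 0. Lengths are in mm, angles in rad, forces in N, time in s.
With the tool pointing down it reaches from about 400 to 925 mm from the base axis. Payload 12.5 kg.
Tool frame: the origin (TCP) lies midway between the tips of the shut fingers; the grasp point (between the pads) lies 19 mm behind it; z points along the fingers, y is the direction in which the jaws open and shut (so a half turn about z gives the same grasp; the last joint's range is limited). The gripper opens to 95 mm and grips with 3 to 60 N. Pads are 20 mm wide; open, the fingers measure 119 mm over their backs; the gripper's body (75 mm by 180 mm) begins 59 mm behind the grasp point.
Start: joints at [1.24, 0.491, 1.559, -0, 1.092, -0.106], TCP at [139.302, 609.299, 181.061] pointing down, gripper open.
Joint ranges: [-3.1, 3.1], [-0.84, 2.19], [0.05, 2.79], [-1.13, 4.28], [0.06, 2.93], [-2.69, 2.69]. Speed limits (rad/s): [2.22, 2.22, 2.79, 3.14, 3.14, 3.14].

### API

Orientations are given as [roll, pitch, yaw] about the fixed x, y, z axes, in that order (R = Rz(yaw) Ry(pitch) Rx(roll)).
In Python, from cell import env gives the robot as it stands.
- The arm moves only by the tool servo_tool, never from a script. Its argument "plan" is a list of rows, each a list of 7 numbers: the shift along the tool's x, y, z in m, then the turn, a rotation vector about the tool's x, y, z in degrees, then the opening in per cent of the stroke, from 0 (shut) to 100 (fully open). In form: [[dx, dy, dz, wx, wy, wz, jaw], ...]. A call has 1 to 8 rows; each row shifts and turns the pose as measured when the row begins, along the tool's axes as they then stand; what a row does not reach is not made up. A row lasts 1/12 s, in which the tool goes at most 41.7 mm and 7.16 degrees, less where a joint would pass 70% of its speed; a pose out of reach is approached as far as the arm can. A call is refused whole if a number of a shift passes 0.0417 or a number of a turn 7.16, either way. A call with a gripper value outside its range is refused whole. The fingers move at their own pace and stop on an object; the grip force is fixed at half the most. Time passes only in rows, so rows that do not move let the fingers close. It gives the time, the measured TCP pose, the force and the opening at its end, in the units of the state.
- env.state(): the state, without advancing time (a new reading comes with each control period).
- env.read_camera(name): name is "scene" or "top"; returns a dict with "img" (400x640x3 uint8, blue, green, red), "intrinsics" (3x3 intrinsics, pixels), "R" (3x3) and "t" (3): a world point X has camera coordinates R X + t. Camera axes: x right, y down, z forward; pixel columns grow to the right and rows downward; lengths in mm; the calibration is good to about 2 mm. A picture is of the moment at which its call begins. There is no depth.
- env.job_done(): hands the job in, once; it reports no verdict.
The state is a dict: "t": time; "joints": joint angles; "qvel": joint speeds; "tau": joint torques, N m; "eef_pos": TCP position; "tcp_rot": TCP orientation; "ft_force": force on the tool from outside, world axes, zero at the start; "moment": the same for the moment, N m; "opening": opening from 0.0 (shut) to 1.0 (fully open).
Only numpy, scipy, OpenCV 4.12 (cv2) and the standard library are available. Lean on these libraries where they do the work, as an engineer would, in place of code of your own. Each camera call takes 0.05 s, during which the arm holds its last target. There are 200 camera calls.

### The job

Pick up the straightedge by its handle and use it, low over the board (not pressed down on it) and parallel to the stop bar, to push the four loose wooden blanks all together against the stop bar; with its long face across all four, feel for the bar (how far it is set out is not known) and press the row home with a light, steady push of about 10 N for a second, never more than 15 N, so that every blank sits flush against the bar. Then take the straightedge away without spoiling the row and lay it flat on the bench, off the board. Do not touch the blanks with the gripper, and leave the mallet, tin and printing block alone.

Things in the scene. Friction and masses are not known exactly. Their poses are not given: they have to be found in the camera images.
- board: Fixed plywood squaring board lying flat on the bench, 270 mm (its x) by 300 mm (its y), 12 mm thick, top 12 mm above the bench. Origin: centre of its underside, on the bench. Its x points from the robot's side to the far side, where the stop bar is.
- stop: Fixed wooden stop on the far part of the board, slightly angled, 270 mm long (its y), 18 mm high: a rail and, before it, a 12 mm facing bar on two screws, set 0 to 30 mm out towards the blanks. That setting is not measured: feel for it. Origin: mid near face of the bar if set 0 mm out, bottom edge, on the board. x points level away from the blanks; z up. The bar is rigid, parallel to y; takes at most 15 N in all.
- straightedge_grip (a point): Loose straightedge on the bench left or right: aluminium bar 240 mm long (its y), 24 mm wide (x), 20 mm high, with a flat wooden handle along the middle of its top: 80 mm long (y), 16 mm thick (x), from 20 to 78 mm above the underside. This point: centre of the handle, 55 mm above the underside, over the bar's middle. About 0.25 kg.
- blank0_center (a point): Wooden blank 1 of 4, all alike: loose block 32 mm (its x) by 40 mm (its y) by 22 mm high, about 0.03 kg, flat on the board on the robot's side of the stop bar; the four stand in an uneven row along the bar, 20 to 125 mm short of it, each turned up to 20 degrees. This point: its centre, half-way up. x is roughly square to the bar; a 40 mm face is to meet the bar.
- blank1_center (a point): Wooden blank 2 of 4, all alike: loose block 32 mm (its x) by 40 mm (its y) by 22 mm high, about 0.03 kg, flat on the board on the robot's side of the stop bar; the four stand in an uneven row along the bar, 20 to 125 mm short of it, each turned up to 20 degrees. This point: its centre, half-way up. x is roughly square to the bar; a 40 mm face is to meet the bar.
- blank2_center (a point): Wooden blank 3 of 4, all alike: loose block 32 mm (its x) by 40 mm (its y) by 22 mm high, about 0.03 kg, flat on the board on the robot's side of the stop bar; the four stand in an uneven row along the bar, 20 to 125 mm short of it, each turned up to 20 degrees. This point: its centre, half-way up. x is roughly square to the bar; a 40 mm face is to meet the bar.
- blank3_center (a point): Wooden blank 4 of 4, all alike: loose block 32 mm (its x) by 40 mm (its y) by 22 mm high, about 0.03 kg, flat on the board on the robot's side of the stop bar; the four stand in an uneven row along the bar, 20 to 125 mm short of it, each turned up to 20 degrees. This point: its centre, half-way up. x is roughly square to the bar; a 40 mm face is to meet the bar.
- mallet: Bystander: loose wooden mallet lying on the bench on the side of the board opposite the straightedge; head 110 x 60 x 60 mm, handle 26 mm thick, 270 mm long in all. Origin: on the bench under the handle's axis, 15 mm behind the head on the handle side; its x runs from handle to head.
- tin: Bystander: loose closed tin standing on the bench beyond the board, 72 mm across, 85 mm high. Origin: centre of its underside.
- printblock: Bystander: loose hand printing block on the bench beyond the board, 90 x 70 x 30 mm with a round bar handle on top, 57 mm high in all. Origin: centre of its underside.
Not all that is in view belongs to the job. There is more than one size of the part that bears straightedge_grip; the job needs the largest.

How it is judged:
By the outcome, as a careful person would: the job done as asked, in the order asked, and still so for the second after the job is handed in, with the robot touching nothing.
It also fails if it takes over 64 s, if anything falls off the work surface, if the arm or the gripper's body presses on something with over 40 N, if the wrist force passes 120 N, or if a joint passes its speed limit or range.

## Working session

There is one attempt and no reset: what is moved stays moved. The work goes in short steps, Python scripts to look and compute and a tool call to move; the robot and the scene stay as the last step left them, time stands still between calls to the robot, and variables do not carry over. Pictures are saved under pics/ and viewed, about 8 in all and at most 12, crops included, and the job is handed in when it is done.

Besides the shell and the picture viewer there is one more tool, called as name(argument=value, ...) on one line, values as JSON. servo_tool: Moves the arm, as the interface text tells. Its arguments: {"type":"object","properties":{"plan":{"type":"array","items":{"type":"array","items":{"type":"number"}}}},"required":["plan"]}

```bash
ls; mkdir -p pics; python3 - <<'E'
from cell import env
import cv2
s=env.state();print({k:(v if not hasattr(v,'round') else v) for k,v in s.items()})
for n in("scene","top"):
    r=env.read_camera(n);cv2.imwrite(f"pics/{n}0.png",r["img"]);print(n,r["intrinsics"],r["R"],r["t"])
E
```

```text
pics
{'t': 0.0, 'joints': array([ 1.24036436e+00,  4.91587915e-01,  1.55946503e+00, -2.99044547e-05,
        1.09173273e+00, -1.05598793e-01]), 'qvel': array([ 9.57900222e-04,  6.82353280e-05, -3.21182304e-04,  1.06929783e-03,
       -4.84014440e-04,  1.26702633e-03]), 'tau': array([-4.85470937e-04, -6.12648010e+01, -2.58184952e+01,  6.92013488e-02,
        4.82780510e-02, -1.49703887e-04]), 'eef_pos': array([139.22672963, 608.98679927, 180.43880218]), 'tcp_rot': array([-3.14040347e+00, -9.93745730e-05,  2.91677322e+00]), 'ft_force': array([-0.59163933, -0.10242925,  0.57199701]), 'moment': array([-0.04008391,  0.00872639,  0.00018973]), 'opening': 1.0019463906170647}
scene [[458.8690239    0.         323.69289716]
 [  0.         458.8690239  195.97845734]
 [  0.           0.           1.        ]] [[-0.70696503  0.7072024   0.0080761 ]
 [ 0.42501436  0.43394348 -0.79439024]
 [-0.56529925 -0.55817365 -0.60735404]] [ 472.0258942  -131.07335913 1441.82919997]
top [[462.55726384   0.         326.12221644]
 [  0.         462.55726384 197.37460144]
 [  0.           0.           1.        ]] [[-0.00573365 -0.99997737  0.00351855]
 [-0.9827942   0.00498546 -0.1846367 ]
 [ 0.18461498 -0.00451665 -0.98280054]] [-113.04333758  552.73635354 1366.14577793]
```

View pics/top0.png

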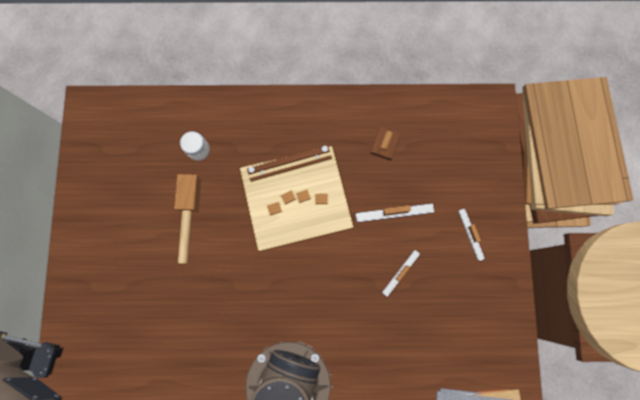

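View pics/scene0.png

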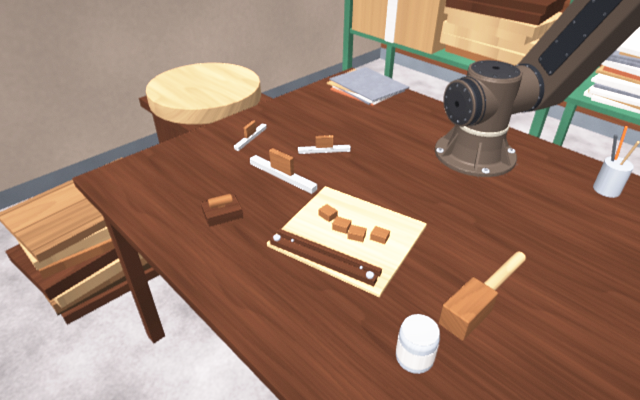

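The top view has three straightedges: (395,212) about 78 px long, (402,273) about 58 px and (471,234) about 53 px. The first is the longest and fits the 240 mm description. I'll confirm this in an enlarged crop.

```bash
cat > h.py <<'E'
import numpy as np,cv2
from cell import env
def cam(n,save=None):
    r=env.read_camera(n)
    if save: cv2.imwrite(save,r["img"])
    return r
def unproj(r,uv,z):
    d=r["R"].T@np.linalg.inv(r["intrinsics"])@np.array([uv[0],uv[1],1.]); c=-r["R"].T@r["t"]
    return c+d*(z-c[2])/d[2]
def proj(r,X):
    p=r["intrinsics"]@(r["R"]@np.array(X,float)+r["t"]); return p[:2]/p[2]
def crop(r,u0,v0,u1,v1,f,out):
    im=cv2.resize(r["img"][v0:v1,u0:u1],None,fx=f,fy=f,interpolation=cv2.INTER_CUBIC)
    cv2.imwrite(out,im)
E
python3 - <<'E'
from h import *
r=cam("top");cv2.imwrite("pics/t.png",r["img"])
crop(r,232,135,432,255,4,"pics/c1.png")
for n,p,z in [("A",((357,217),(434,208)),20),("B",((386,293),(417,254)),15),("C",((462,210),(481,259)),15)]:
    a,b=[unproj(r,q,z) for q in p];print(n,a,b,np.linalg.norm(a-b))
E
```

```text
A [ 495.46175036 -211.87272461   20.        ] [ 522.58337513 -452.98589291   20.        ] 242.63376199131247
B [ 263.31766635 -295.9113618    15.        ] [ 380.29228679 -394.83173057   15.        ] 153.19367214197263
C [ 516.59857823 -541.67880148   15.        ] [ 363.93118334 -590.97029937   15.        ] 160.427507697264
```

View pics/c1.png

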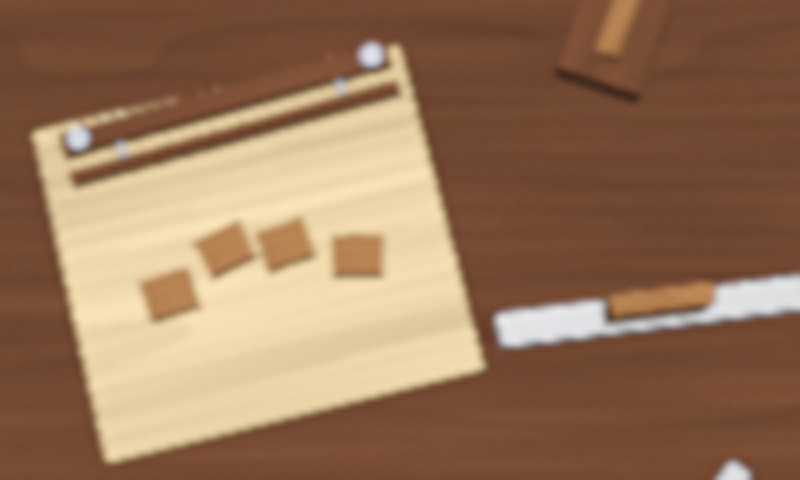

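The crop confirms it: straightedge A, with its handle at about (397,210), measures about 243 mm. The other two are about 155–160 mm. The four blanks, the board and the bar are also clear, so next I'll measure them by segmentation.

```bash
python3 - <<'E'
from h import *
r=cam("top"); s=cam("scene","pics/s.png")
def segs(r,win,z,lo,hi,name,amin,ctop=None):
    u0,v0,u1,v1=win
    im=cv2.resize(r["img"][v0:v1,u0:u1],None,fx=4,fy=4,interpolation=cv2.INTER_CUBIC)
    m=cv2.inRange(cv2.cvtColor(im,cv2.COLOR_BGR2HSV),lo,hi)
    for c in cv2.findContours(m,cv2.RETR_EXTERNAL,cv2.CHAIN_APPROX_NONE)[0]:
        if cv2.contourArea(c)<amin: continue
        P=np.array([unproj(r,(u0+(p[0]+.5)/4-.5,v0+(p[1]+.5)/4-.5),z)[:2] for p in c[:,0]],np.float32)
        (cx,cy),(w,h),a=cv2.minAreaRect(P); b=cv2.boxPoints(((cx,cy),(w,h),a))
        e=max((b[1]-b[0],b[2]-b[1]),key=np.linalg.norm)
        print(name,round(cx,1),round(cy,1),"size",round(w,1),round(h,1),"long axis deg",round(np.degrees(np.arctan2(e[1],e[0]))%180,1),"px",c[:,0].mean(0)/4+[u0,v0])
im=r["img"]
for p in [(397,210),(300,196),(300,220),(370,214),(290,167),(370,230)]: print(p,cv2.cvtColor(im[p[1]:p[1]+1,p[0]:p[0]+1],cv2.COLOR_BGR2HSV)[0,0])
segs(r,(352,195,440,230),20,(0,0,150),(179,60,255),"bar20",400)
segs(r,(375,200,420,222),78,(5,120,140),(20,255,255),"handle78",100)
segs(r,(255,180,340,225),34,(5,110,90),(16,255,230),"blank34",200)
f=lambda x,y:(232+(x+.5)/4-.5,135+(y+.5)/4-.5)
for n,p in dict(fl=(35,132),fr=(402,47),nr=(485,370),nl=(108,462)).items(): print(n,unproj(r,f(*p),12)[:2])
a,b=[unproj(r,f(*p),12)[:2] for p in((75,187),(400,95))];print("bar near-bottom",a,b,np.degrees(np.arctan2(*(b-a)[::-1])),np.linalg.norm(a-b))
a,b=[unproj(r,f(*p),30)[:2] for p in((73,177),(398,84))];print("bar near-top",a,b,np.degrees(np.arctan2(*(b-a)[::-1])))
# scene view crop
crop(s,240,140,440,290,4,"pics/c2.png")
E
```

```text
(397, 210) [ 14 140 178]
(300, 196) [ 15 141 181]
(300, 220) [ 20  71 238]
(370, 214) [110   3 230]
(290, 167) [ 13 127 141]
(370, 230) [ 11 144 115]
bar20 510.1 -329.2 size 30.2 246.3 long axis deg 97.0 px [395.13600852 213.43075284]
handle78 510.7 -328.0 size 18.0 80.0 long axis deg 96.9 px [397.20905172 209.31788793]
blank34 522.2 45.3 size 31.1 36.3 long axis deg 108.5 px [274.28145695 208.57781457]
blank34 552.0 -99.8 size 35.7 30.8 long axis deg 89.7 px [321.30645161 198.83709677]
blank34 557.3 2.9 size 30.4 35.4 long axis deg 115.9 px [288.18262411 197.35106383]
blank34 561.0 -43.8 size 30.9 35.7 long axis deg 109.7 px [303.19295302 196.09731544]
fl [657.48126497 156.66762023]
fr [ 726.52197283 -136.49439326]
nr [ 464.84101157 -199.0174474 ]
nl [395.06044357  92.94685422]
bar near-bottom [612.41212072 123.69864185] [ 686.59104852 -134.56796372] -73.97495915220551 268.70830444903385
bar near-top [616.40159264 122.53088281] [ 690.62496899 -132.74269691] -73.78767611510307
```

View pics/c2.png

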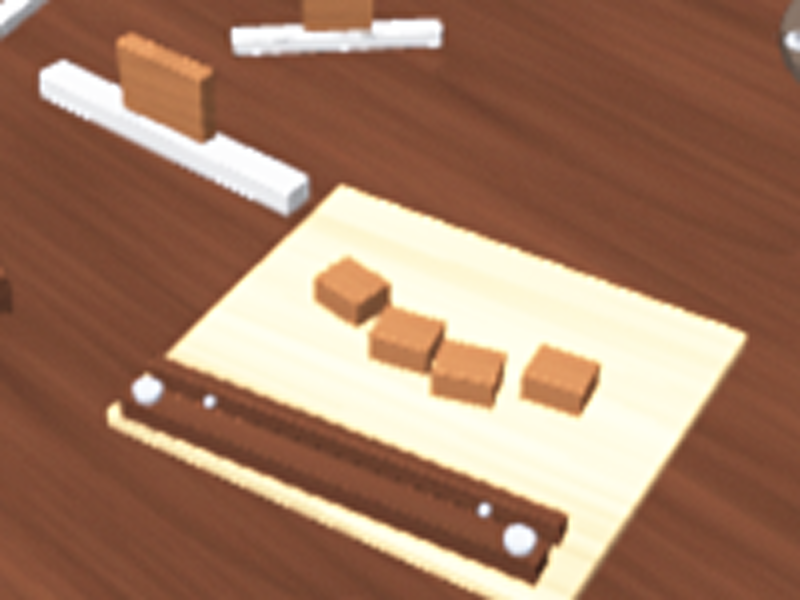

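```bash
cat >> h.py <<'E'
from scipy.spatial.transform import Rotation as Ro
def down(yawdeg): return Ro.from_euler('xyz',[180,0,yawdeg],degrees=True)
def status():
    s=env.state(); print("t%.2f"%s["t"],"pos",np.round(s["eef_pos"],1),"rpy",np.round(np.degrees(s["tcp_rot"]),2),"F",np.round(s["ft_force"],2),"M",np.round(s["moment"],3),"op",round(s["opening"],3)); return s
def rows(wps,jaw,vmax=.038,wmax=6.8,start=None):
    """wps: list of (x,y,z,yaw) in mm,deg; prints rows from the measured pose"""
    s=status(); p=np.array(s["eef_pos"])/1e3; R=Ro.from_euler('xyz',s["tcp_rot"]); out=[]
    for x,y,z,yaw in wps:
        q=np.array([x,y,z])/1e3; T=down(yaw)
        n=int(max(np.ceil(np.linalg.norm(q-p)/vmax-1e-6),np.ceil(np.degrees((R.inv()*T).magnitude())/wmax-1e-6),1))
        for i in range(n):
            d=R.inv().apply((q-p)/(n-i)); w=(R.inv()*T).as_rotvec()/(n-i)
            out.append([*np.round(d,4),*np.round(np.degrees(w),2),jaw]); p=p+R.apply(d); R=R*Ro.from_rotvec(w)
    for i in range(0,len(out),8): print("["+",".join("["+",".join("%g"%v for v in r)+"]" for r in out[i:i+8])+"]")
E
python3 - <<'E'
from h import *
rows([(480,420,180,140),(600,0,180,110),(510,-328,180,96.9)],100)
# subpixel bar line fits
r=cam("top");im=cv2.cvtColor(r["img"],cv2.COLOR_BGR2HSV)[...,2].astype(float)
def edge(r,a,b,z,sgn):
    # world near-face line guess a->b at height z; search along projected normal for strongest dark/bright step
    V=cv2.cvtColor(r["img"],cv2.COLOR_BGR2GRAY).astype(np.float32); n=np.array([b[1]-a[1],a[0]-b[0]]);n=n/np.linalg.norm(n); n=n if n[0]>0 else -n
    ts=np.linspace(.06,.94,60);pts=[]
    o=np.arange(-9,9.01,.5)
    for t in ts:
        c=np.array(a)+t*(np.array(b)-a)
        uv=np.array([proj(r,(*(c+n*k),z)) for k in o],np.float32)
        v=cv2.remap(V,uv[:,:1].copy(),uv[:,1:].copy(),cv2.INTER_CUBIC)[:,0]
        g=-np.gradient(cv2.GaussianBlur(v[:,None],(1,7),1.5)[:,0]); k=g.argmax()
        w=np.clip(g[max(0,k-5):k+6],0,None); off=(w*o[max(0,k-5):k+6]).sum()/w.sum(); pts.append(c+n*off)
    P=np.array(pts,np.float32); vx,vy,x0,y0=cv2.fitLine(P,cv2.DIST_HUBER,0,.01,.01).ravel()
    d=(P-[x0,y0])@[-vy,vx]; print("line deg",np.degrees(np.arctan2(vy,vx))%180,"pt",x0,y0,"rms",d.std())
print("top, bottom edge z12");edge(r,np.array([612.4,123.7]),np.array([686.6,-134.6]),12,1)
E
```

```text
t0.25 pos [139.3 609.2 180.8] rpy [-179.97   -0.    167.12] F [ 0.   -0.08  0.39] M [0.064 0.042 0.036] op 0.999
[[-0.034,-0.0099,0.0001,-0,0,2.47,100],[-0.0344,-0.0084,0.0001,-0,0,2.47,100],[-0.0348,-0.0069,0.0001,-0,0,2.47,100],[-0.035,-0.0054,0.0001,-0,0,2.47,100],[-0.0352,-0.0039,0.0001,-0,0,2.47,100],[-0.0354,-0.0024,0.0001,-0,0,2.47,100],[-0.0354,-0.0008,0.0001,-0,0,2.47,100],[-0.0354,0.0007,0.0001,-0,0,2.47,100]]
[[-0.0354,0.0022,0.0001,-0,0,2.47,100],[-0.0352,0.0037,0.0001,-0,0,2.47,100],[-0.035,0.0052,0.0001,-0,0,2.47,100],[-0.0302,-0.0204,-0,0,-0,2.5,100],[-0.031,-0.019,-0,0,-0,2.5,100],[-0.0318,-0.0177,-0,0,-0,2.5,100],[-0.0326,-0.0163,-0,0,-0,2.5,100],[-0.0332,-0.0148,-0,0,-0,2.5,100]]
[[-0.0339,-0.0134,-0,0,-0,2.5,100],[-0.0344,-0.0119,-0,0,-0,2.5,100],[-0.0349,-0.0104,-0,0,-0,2.5,100],[-0.0353,-0.0088,-0,0,-0,2.5,100],[-0.0357,-0.0073,-0,0,-0,2.5,100],[-0.0359,-0.0057,-0,0,-0,2.5,100],[-0.0362,-0.0042,-0,0,-0,2.5,100],[-0.0308,-0.0219,-0,0,-0,1.46,100]]
[[-0.0314,-0.0211,-0,0,-0,1.46,100],[-0.0319,-0.0203,-0,0,-0,1.46,100],[-0.0324,-0.0195,-0,0,-0,1.46,100],[-0.0329,-0.0186,-0,0,-0,1.46,100],[-0.0333,-0.0178,-0,0,-0,1.46,100],[-0.0338,-0.0169,-0,0,-0,1.46,100],[-0.0342,-0.0161,-0,0,-0,1.46,100],[-0.0346,-0.0152,-0,-0,-0,1.46,100]]
top, bottom edge z12
line deg 105.93001 pt 662.24475 -51.00112 rms 0.42978776
```

servo_tool(plan=[[-0.034, -0.01, 0, 0, 0, 2.5, 100], [-0.034, -0.008, 0, 0, 0, 2.5, 100], [-0.035, -0.007, 0, 0, 0, 2.5, 100], [-0.035, -0.005, 0, 0, 0, 2.5, 100], [-0.035, -0.004, 0, 0, 0, 2.5, 100], [-0.035, -0.002, 0, 0, 0, 2.5, 100], [-0.035, -0.001, 0, 0, 0, 2.5, 100], [-0.035, 0.001, 0, 0, 0, 2.5, 100]])

```text
t: 0.97
eef_pos: [389.0, 469.4, 180.2]
tcp_rot: [-3.141, -0.001, 2.564]
ft_force: [-0.0, 0.6, -0.3]
opening: 1.003
```

servo_tool(plan=[[-0.035, 0.002, 0, 0, 0, 2.5, 100], [-0.035, 0.004, 0, 0, 0, 2.5, 100], [-0.035, 0.005, 0, 0, 0, 2.5, 100], [-0.03, -0.02, 0, 0, 0, 2.5, 100], [-0.031, -0.019, 0, 0, 0, 2.5, 100], [-0.032, -0.018, 0, 0, 0, 2.5, 100], [-0.033, -0.016, 0, 0, 0, 2.5, 100], [-0.033, -0.015, 0, 0, 0, 2.5, 100]])

```text
t: 1.63
eef_pos: [537.1, 231.0, 178.2]
tcp_rot: [3.141, -0.001, 2.196]
ft_force: [1.0, -0.2, 0.2]
opening: 0.998
```

```bash
python3 - <<'E'
from h import *
rows([(600,0,180,110),(510,-328,180,96.9)],100)
E
```

```text
t1.63 pos [537.1 231.  178.2] rpy [ 1.7998e+02 -6.0000e-02  1.2585e+02] F [ 0.97 -0.2   0.2 ] M [-0.082 -0.006 -0.018] op 0.998
[[-0.032,-0.012,-0.0003,0,-0.01,2.26,100],[-0.0325,-0.0108,-0.0003,0,-0.01,2.26,100],[-0.0329,-0.0095,-0.0003,0,-0.01,2.26,100],[-0.0332,-0.0082,-0.0003,0,-0.01,2.26,100],[-0.0335,-0.0069,-0.0003,0,-0.01,2.26,100],[-0.0337,-0.0055,-0.0003,0,-0.01,2.26,100],[-0.0339,-0.0042,-0.0003,0,-0.01,2.26,100],[-0.0308,-0.0219,-0,0,-0,1.46,100]]
[[-0.0314,-0.0211,-0,0,-0,1.46,100],[-0.0319,-0.0203,-0,0,-0,1.46,100],[-0.0324,-0.0195,-0,0,-0,1.46,100],[-0.0329,-0.0186,-0,0,-0,1.46,100],[-0.0333,-0.0178,-0,0,-0,1.46,100],[-0.0338,-0.0169,-0,0,-0,1.46,100],[-0.0342,-0.0161,-0,0,-0,1.46,100],[-0.0346,-0.0152,-0,0,-0,1.46,100]]
```

servo_tool(plan=[[-0.033, -0.012, 0, 0, 0, 2.3, 100], [-0.033, -0.011, 0, 0, 0, 2.3, 100], [-0.033, -0.01, 0, 0, 0, 2.3, 100], [-0.033, -0.008, 0, 0, 0, 2.3, 100], [-0.034, -0.007, 0, 0, 0, 2.3, 100], [-0.034, -0.006, 0, 0, 0, 2.3, 100], [-0.034, -0.004, 0, 0, 0, 2.3, 100], [-0.031, -0.022, 0, 0, 0, 1.5, 100]])

```text
t: 2.3
eef_pos: [590.6, -54.1, 178.2]
tcp_rot: [3.14, -0.0, 1.872]
ft_force: [1.5, 0.6, 0.3]
opening: 1.0
```

servo_tool(plan=[[-0.032, -0.021, 0, 0, 0, 1.5, 100], [-0.032, -0.02, 0, 0, 0, 1.5, 100], [-0.033, -0.02, 0, 0, 0, 1.5, 100], [-0.033, -0.019, 0, 0, 0, 1.5, 100], [-0.034, -0.018, 0, 0, 0, 1.5, 100], [-0.034, -0.017, 0, 0, 0, 1.5, 100], [-0.034, -0.016, 0, 0, 0, 1.5, 100], [-0.034, -0.015, 0, 0, 0, 1.5, 100]])

```text
t: 2.97
eef_pos: [495.9, -358.8, 177.4]
tcp_rot: [3.139, -0.001, 1.652]
ft_force: [0.9, -0.1, -0.3]
opening: 0.998
```

```bash
python3 - <<'E'
from h import *
rows([(510.5,-328.5,120,96.9),(510.5,-328.5,40,96.9),(510.5,-328.5,36,96.9)],100,vmax=.03)
E
```

```text
t2.97 pos [ 495.9 -358.8  177.4] rpy [ 1.7988e+02 -4.0000e-02  9.4650e+01] F [ 0.94 -0.14 -0.3 ] M [-0.073  0.032  0.046] op 0.998
[[0.0097,0.0056,0.0192,0.04,-0.01,-0.75,100],[0.0096,0.0058,0.0192,0.04,-0.01,-0.75,100],[0.0095,0.0059,0.0192,0.04,-0.01,-0.75,100],[0,-0,0.0267,-0,0,-0,100],[0,-0,0.0267,-0,0,-0,100],[0,-0,0.0267,-0,0,-0,100],[-0,-0,0.004,0,0,-0,100]]
```

servo_tool(plan=[[0.0097, 0.0056, 0.019, 0, 0, -0.8, 100], [0.0097, 0.0056, 0.019, 0, 0, -0.8, 100], [0.0097, 0.0056, 0.019, 0, 0, -0.7, 100], [0, 0, 0, 0, 0, 0, 100]])

```text
t: 3.3
eef_pos: [506.8, -338.3, 119.0]
tcp_rot: [3.138, 0.003, 1.679]
ft_force: [-0.2, 1.2, 0.0]
opening: 0.999
```

```bash
python3 - <<'E'
from h import *
rows([(510.5,-328.5,112,96.9),(510.5,-328.5,40,96.9),(510.5,-328.5,36,96.9)],100,vmax=.025)
E
```

```text
t3.30 pos [ 506.8 -338.3  119. ] rpy [179.78   0.19  96.23] F [-0.18  1.17  0.03] M [-0.055  0.104  0.057] op 0.999
[[0.0094,0.0047,0.007,0.22,0.19,-0.67,100],[-0,-0,0.024,0,-0,-0,100],[-0,-0,0.024,0,-0,-0,100],[-0,-0,0.024,0,-0,-0,100],[-0,-0,0.004,-0,-0,-0,100]]
```

servo_tool(plan=[[0.0095, 0.0047, 0.007, 0.2, 0.2, -0.7, 100], [0, 0, 0.024, 0, 0, 0, 100], [0, 0, 0.02, 0, 0, 0, 100], [0, 0, 0, 0, 0, 0, 100]])

```text
t: 3.63
eef_pos: [512.5, -327.7, 69.0]
tcp_rot: [3.139, 0.002, 1.694]
ft_force: [-0.8, 1.3, 0.0]
opening: 0.999
```

```bash
python3 - <<'E'
from h import *
rows([(510.5,-328.5,36,96.9)],100,vmax=.015)
r=cam("scene"); crop(r,240,100,360,200,5,"pics/c3.png")
E
```

```text
t3.63 pos [ 512.5 -327.7   69. ] rpy [1.7986e+02 1.2000e-01 9.7070e+01] F [-0.82  1.34  0.03] M [-0.066  0.053 -0.014] op 0.999
[[-0.0001,-0.0007,0.011,0.05,0.04,0.06,100],[-0.0002,-0.0007,0.011,0.05,0.04,0.06,100],[-0.0002,-0.0007,0.011,0.05,0.04,0.06,100]]
```

View pics/c3.png

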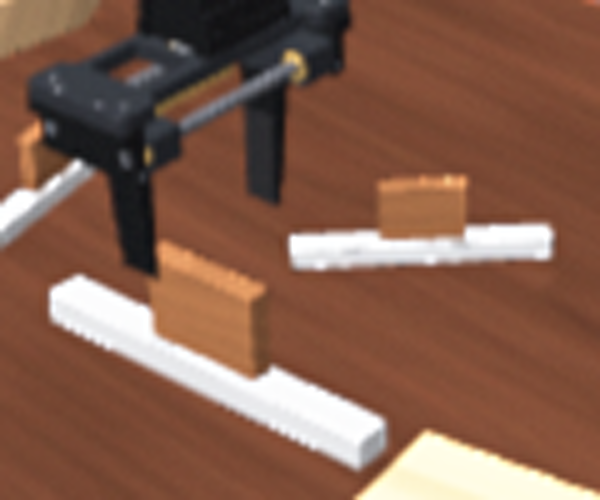

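```bash
python3 - <<'E'
from h import *
r=cam("scene"); 
for X in [(512.5,-327.7,69),(510.5,-328.5,78),(505.7,-288.8,78),(515.3,-368.2,78),(555,-322,69),(465,-333,69)]: print(X,(proj(r,X)-[240,100]+.5)*5)
t=cam("top");crop(t,350,180,440,240,8,"pics/c4.png")
for X in [(512.5,-327.7,69),(555,-322,69),(465,-333,69),(510.5,-328.5,78)]: print(X,(proj(t,X)-[350,180]+.5)*8)
E
```

```text
(512.5, -327.7, 69) [205.41415639 286.74387969]
(510.5, -328.5, 78) [206.40270661 271.29971454]
(505.7, -288.8, 78) [259.97811166 295.50888027]
(515.3, -368.2, 78) [154.41949104 247.81001289]
(555, -322, 69) [153.63196181 319.75962841]
(465, -333, 69) [262.00976298 252.15160641]
(512.5, -327.7, 69) [375.44869343 235.0304949 ]
(555, -322, 69) [356.62705728 124.36670266]
(465, -333, 69) [393.87914901 360.20674727]
(510.5, -328.5, 78) [381.44106538 236.44353065]
```

View pics/c4.png

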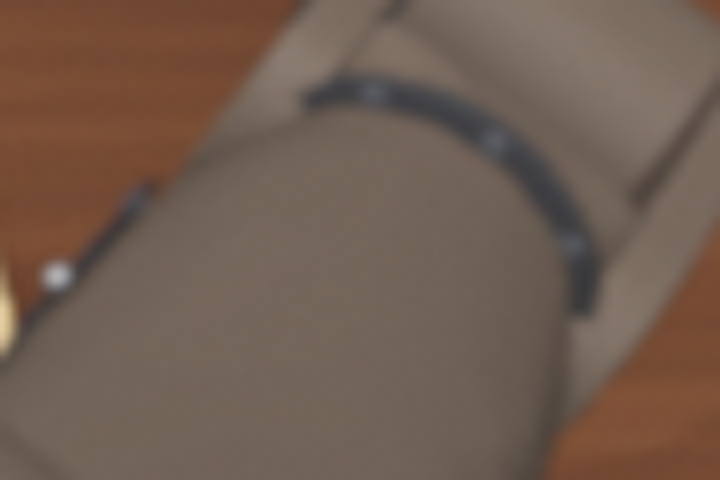

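The top view is hidden by the arm. The scene view shows the handle top at crop (165–265, 245–290), which agrees with my estimate to about 1 px. The open fingers straddle the handle, so I descend.

servo_tool(plan=[[0, -0.0008, 0.012, 0, 0, 0, 100], [0, -0.0008, 0.012, 0, 0, 0, 100], [0, -0.0008, 0.011, 0, 0, 0, 100], [0, 0, 0, 0, 0, 0, 100]])

```text
t: 4.12
eef_pos: [513.1, -330.9, 38.5]
tcp_rot: [3.131, 0.01, 1.694]
ft_force: [-0.2, 0.1, -0.4]
opening: 1.001
```

```bash
python3 - <<'E'
from h import *
rows([(510.5,-328.5,36,96.9)],100,vmax=.015)
r=cam("scene"); crop(r,240,100,360,200,5,"pics/c5.png")
E
```

```text
t4.12 pos [ 513.1 -330.9   38.5] rpy [179.41   0.59  97.06] F [-0.22  0.1  -0.35] M [-0.1    0.024  0.004] op 1.001
[[0.0027,-0.0023,0.0024,0.6,0.59,0.16,100]]
```

View pics/c5.png

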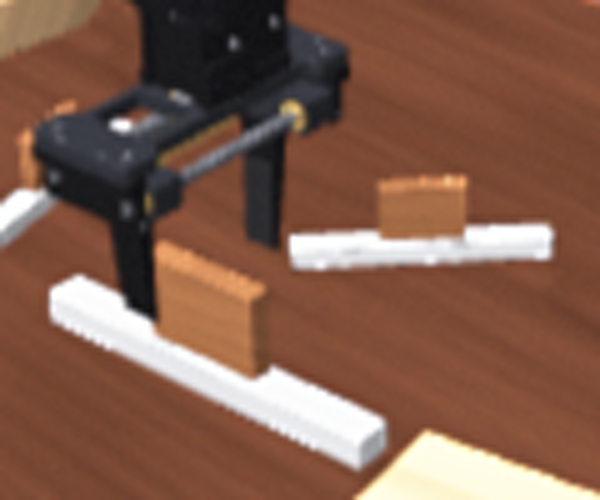

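The tips look about 25–30 mm above the projected TCP, which could mean retraction on opening or an occlusion. I'll lower 9 mm, which is safe because the fingers are outside the bar, and test by pixels which one is in front.

servo_tool(plan=[[0.0025, -0.0025, 0.006, 0.6, 0.6, 0.1, 100], [0, 0, 0.005, 0, 0, 0, 100], [0, 0, 0, 0, 0, 0, 100]])

```text
t: 4.42
eef_pos: [510.5, -329.0, 27.4]
tcp_rot: [-3.141, -0.001, 1.692]
ft_force: [0.9, -0.7, -0.1]
opening: 1.0
```

```bash
python3 - <<'E'
from h import *
status()
r=cam("scene"); cv2.imwrite("pics/s6.png",r["img"])
g=cv2.cvtColor(r["img"],cv2.COLOR_BGR2GRAY)
print("cols 262..273, rows 150..175");
for v in range(150,176): print(v,g[v,262:284])
p=cv2.imread("pics/c5.png");p=cv2.cvtColor(cv2.resize(p,None,fx=.2,fy=.2,interpolation=cv2.INTER_AREA),cv2.COLOR_BGR2GRAY);print("before")
for v in range(56,72): print(v+100,p[v,22:44])
E
```

```text
t4.42 pos [ 510.5 -329.    27.4] rpy [-1.7997e+02 -3.0000e-02  9.6930e+01] F [ 0.85 -0.7  -0.07] M [-0.055  0.042 -0.031] op 1.0
cols 262..273, rows 150..175
150 [ 86  45  26  23  23  23  22  21  25  90 163 175 174 166 154 155 123  91
  89  90  92  94]
151 [ 92  53  26  25  24  24  21  20  23  87 168 176 173 174 174 181 158 133
 120  93  90  91]
152 [ 89  58  31  23  23  24  24  20  22  77 150 161 173 177 175 175 170 164
 154 133 121 105]
153 [ 89  62  34  23  21  25  23  17  21  62 128 139 157 163 168 175 168 164
 162 160 154 142]
154 [ 89  71  35  24  23  22  23  19  20  50 124 135 136 137 147 154 157 163
 163 163 162 162]
155 [ 88  81  43  25  23  25  25  21  18  46 120 132 132 130 129 129 137 146
 154 164 165 164]
156 [ 86  84  44  24  23  24  23  25  19  40 120 134 132 130 129 128 127 126
 138 149 153 166]
157 [110  90  50  26  23  24  24  24  18  35 122 137 136 133 133 131 130 130
 129 127 133 150]
158 [214 156  81  32  23  24  24  24  16  33 121 138 138 137 137 134 133 134
 132 129 130 133]
159 [253 245 173  70  23  23  23  24  18  32 107 133 135 138 136 137 137 134
 135 135 1
[... 2354 characters left out ...]
1 133 131 132 133
 132 133 133 131]
165 [241 248 250 251 252 253 254 251 204 135 127 130 131 131 131 130 129 130
 133 134 134 134]
166 [234 236 240 245 249 251 253 253 227 167 133 129 131 129 130 130 129 130
 129 131 133 134]
167 [236 234 234 235 240 245 250 253 245 217 173 148 133 128 127 128 129 130
 129 128 129 131]
168 [241 236 235 233 234 236 241 246 245 245 235 209 172 153 137 128 126 129
 131 130 130 129]
169 [210 221 233 235 235 234 234 234 235 243 245 244 237 232 203 165 137 128
 126 128 130 131]
170 [124 158 194 220 232 235 235 233 232 234 234 242 245 253 250 237 201 162
 142 130 126 128]
171 [ 85  97 119 159 193 218 232 234 234 233 232 234 234 243 250 253 249 238
 219 181 147 130]
```

servo_tool(plan=[[0, 0, 0, 0, 0, 0, 45], [0, 0, 0, 0, 0, 0, 45], [0, 0, 0, 0, 0, 0, 45], [0, 0, 0, 0, 0, 0, 45], [0, 0, 0, 0, 0, 0, 45], [0, 0, 0, 0, 0, 0, 45]])

```text
t: 4.97
eef_pos: [511.1, -329.4, 28.7]
tcp_rot: [3.141, 0.001, 1.692]
ft_force: [0.5, 0.5, 0.4]
opening: 0.634
```

```bash
python3 - <<'E'
from h import *
s=status()
r=cam("scene"); crop(r,240,100,360,200,5,"pics/c6.png")
f=s["opening"]*47.5+6
for z in (20,30,40,50,60): print(z,(proj(r,(510.5+f*.993,-329+f*.12,z))-[240,100]+.5)*5)
# tip z for the earlier fully open picture at (267.5,165.5)
for z in (30,40,50,60): print("open",z,proj(r,(510.5+53.5*.993,-329+53.5*.12,z)))
E
```

```text
t4.97 pos [ 511.1 -329.4   28.7] rpy [1.7996e+02 4.0000e-02 9.6940e+01] F [0.47 0.54 0.43] M [-0.099  0.056 -0.037] op 0.634
20 [167.77448037 384.36605827]
30 [166.73088024 369.84293114]
40 [165.67745237 355.18303746]
50 [164.61405726 340.38443615]
60 [163.5405528  325.44514923]
open 30 [268.58611133 176.21831109]
open 40 [268.35339773 173.27436861]
open 50 [268.11846339 170.30233257]
open 60 [267.88127635 167.30179888]
```

View pics/c6.png

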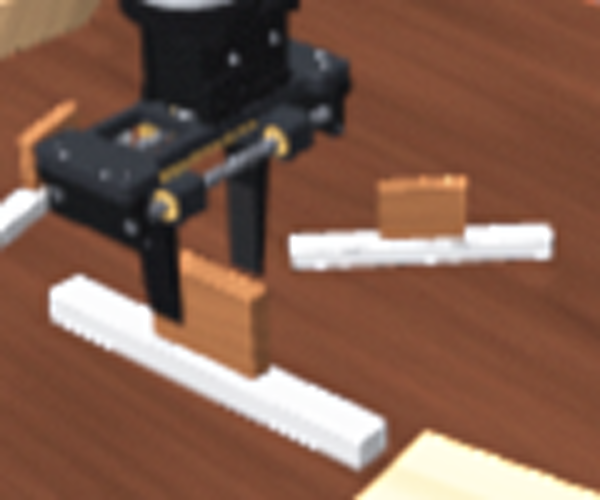

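```bash
python3 - <<'E'
from h import *
r=cam("scene")
R=down(96.94);p=np.array([511.1,-329.4,28.7])
for n,o in {"tcp":(0,0,0),"body b1":(37.5,90,-78),"b2":(-37.5,90,-78),"b3":(37.5,-90,-78),"b4":(-37.5,-90,-78)}.items():
    X=p+R.apply(o);print(n,X.round(),(proj(r,X)-[240,100]+.5)*5)
t=cam("top");R=down(167.1);p=np.array([139.3,609.2,180.8])
for n,o in {"tcp":(0,0,0),"f1":(0,53,0),"f2":(0,-53,0),"b1":(37.5,90,-78),"b2":(-37.5,90,-78),"b3":(37.5,-90,-78),"b4":(-37.5,-90,-78)}.items():
    X=p+R.apply(o);print(n,X.round(),proj(t,X))
E
```

```text
tcp [ 511. -329.   29.] [208.76186176 343.98670033]
body b1 [ 596. -281.  107.] [138.59999545 320.19548771]
b2 [ 605. -356.  107.] [ 37.09869967 272.06187846]
b3 [ 417. -303.  107.] [357.23668487 184.70257539]
b4 [ 426. -377.  107.] [258.348349   144.27839979]
tcp [139. 609. 181.] [ 50.29095951 344.56561557]
f1 [151. 661. 181.] [ 31.01453889 339.99408153]
f2 [127. 558. 181.] [ 69.62957213 349.15189886]
b1 [123. 705. 259.] [ -8.38817662 355.91356307]
b2 [196. 689. 259.] [  2.17288459 324.97119516]
b3 [ 83. 530. 259.] [ 61.896962   372.73101172]
b4 [156. 513. 259.] [ 71.68142658 341.40798083]
```

The body and both fingertips are drawn about 35 mm higher than the reported TCP, in both cameras, so the tips really sit near z≈63. I'll descend in small steps with the fingers clear of the bar, watching the force for bench contact.

servo_tool(plan=[[0, 0, 0.005, 0, 0, 0, 70], [0, 0, 0.005, 0, 0, 0, 70], [0, 0, 0.005, 0, 0, 0, 70], [0, 0, 0, 0, 0, 0, 70]])

```text
t: 5.45
eef_pos: [511.0, -329.3, 12.2]
tcp_rot: [3.141, 0.001, 1.692]
ft_force: [0.1, -0.6, -0.4]
opening: 0.687
```

```bash
python3 - <<'E'
from h import *
s=status()
r=cam("scene"); crop(r,240,100,360,200,5,"pics/c7.png")
g=cv2.cvtColor(r["img"],cv2.COLOR_BGR2GRAY)
for v in range(158,182): print(v,(g[v,258:285]<60).astype(int))
f=s["opening"]*47.5+6;x,y,_=s["eef_pos"]
for z in (20,30,40,50,60): print(z,proj(r,(x+f*.993,y+f*.12,z)))
E
```

```text
t5.45 pos [ 511.  -329.3   12.2] rpy [1.7996e+02 5.0000e-02 9.6940e+01] F [ 0.06 -0.63 -0.37] M [-0.11   0.055  0.04 ] op 0.687
158 [0 0 0 0 0 0 0 0 0 0 1 1 1 1 1 1 1 1 0 0 0 0 0 0 0 0 0]
159 [0 0 0 0 0 0 0 0 0 0 1 1 1 1 1 1 1 1 0 0 0 0 0 0 0 0 0]
160 [0 0 0 0 0 0 0 0 0 0 0 1 1 1 1 1 1 1 0 0 0 0 0 0 0 0 0]
161 [0 0 0 0 0 0 0 0 0 0 0 0 1 1 1 1 1 1 0 0 0 0 0 0 0 0 0]
162 [0 0 0 0 0 0 0 0 0 0 0 0 1 1 1 1 1 1 0 0 0 0 0 0 0 0 0]
163 [0 0 0 0 0 0 0 0 0 0 0 0 1 1 1 1 1 1 0 0 0 0 0 0 0 0 0]
164 [0 0 0 0 0 0 0 0 0 0 0 0 1 1 1 1 1 1 0 0 0 0 0 0 0 0 0]
165 [0 0 0 0 0 0 0 0 0 0 0 0 0 1 1 1 1 1 0 0 0 0 0 0 0 0 0]
166 [0 0 0 0 0 0 0 0 0 0 0 0 0 1 1 1 1 1 0 0 0 0 0 0 0 0 0]
167 [0 0 0 0 0 0 0 0 0 0 0 0 0 0 1 1 1 1 0 0 0 0 0 0 0 0 0]
168 [0 0 0 0 0 0 0 0 0 0 0 0 0 0 0 0 0 1 0 0 0 0 0 0 0 0 0]
169 [0 0 0 0 0 0 0 0 0 0 0 0 0 0 0 0 0 0 0 0 0 0 0 0 0 0 0]
170 [0 0 0 0 0 0 0 0 0 0 0 0 0 0 0 0 0 0 0 0 0 0 0 0 0 0 0]
171 [0 0 0 0 0 0 0 0 0 0 0 0 0 0 0 0 0 0 0 0 0 0 0 0 0 0 0]
172 [0 0 0 0 0 0 0 0 0 0 0 0 0 0 0 0 0 0 0 0 0 0 0 0 0 0 0]
173 [0 0 0 0 0 0 0 0 0 0 0 0 0 0 0 0 0 0 0 0 0 0 0 0 0 0 0]
174 [0 0 0 0 0 0 0 0 0 0 0 0 0 0 0 0 0 0 0 0 0 0 0 0 0 0 0]
175 [0 0 0 0 0 0 0 0 0 0 0 0 0 0 0 0 0 0 0 0 0 0 0 0 0 0 0]
176 [0 0 0 0 0 0 0 0 0 0 0 0 0 0 0 0 0 0 0 0 0 0 0 0 0 0 0]
177 [0 0 0 0 0 0 0 0 0 0 0 0 0 0 0 0 0 0 0 0 0 0 0 0 0 0 0]
178 [0 0 0 0 0 0 0 0 0 0 0 0 0 0 0 0 0 0 0 0 0 0 0 0 0 0 0]
179 [0 0 0 0 0 0 0 0 0 0 0 0 0 0 0 0 0 0 0 0 0 0 0 0 0 0 0]
180 [0 0 0 0 0 0 0 0 0 0 0 0 0 0 0 0 0 0 0 0 0 0 0 0 0 0 0]
181 [0 0 0 0 0 0 0 0 0 0 0 0 0 0 0 0 0 0 0 0 0 0 0 0 0 0 0]
20 [272.2322852  176.79484374]
30 [272.01943317 173.88841428]
40 [271.80457406 170.9545787 ]
50 [271.58767934 167.99294754]
60 [271.36871995 165.00312391]
```

servo_tool(plan=[[0, 0, 0.004, 0, 0, 0, 70], [0, 0, 0.003, 0, 0, 0, 70], [0, 0, 0, 0, 0, 0, 70]])

```text
t: 5.75
eef_pos: [511.2, -329.4, 4.7]
tcp_rot: [3.141, 0.001, 1.692]
ft_force: [0.5, 0.6, -0.4]
opening: 0.697
```

servo_tool(plan=[[0, 0, 0.003, 0, 0, 0, 50], [0, 0, 0.002, 0, 0, 0, 40], [0, 0, 0, 0, 0, 0, 30]])

```text
t: 6.0
eef_pos: [511.2, -329.4, -0.9]
tcp_rot: [3.141, 0.001, 1.692]
ft_force: [0.8, -0.2, 0.8]
opening: 0.549
```

```bash
python3 - <<'E'
from h import *
s=status()
r=cam("scene"); crop(r,240,100,360,200,5,"pics/c8.png")
E
```

```text
t6.00 pos [ 511.2 -329.4   -0.9] rpy [1.7995e+02 5.0000e-02 9.6940e+01] F [ 0.78 -0.17  0.85] M [-0.059  0.035 -0.014] op 0.549
```

View pics/c8.png

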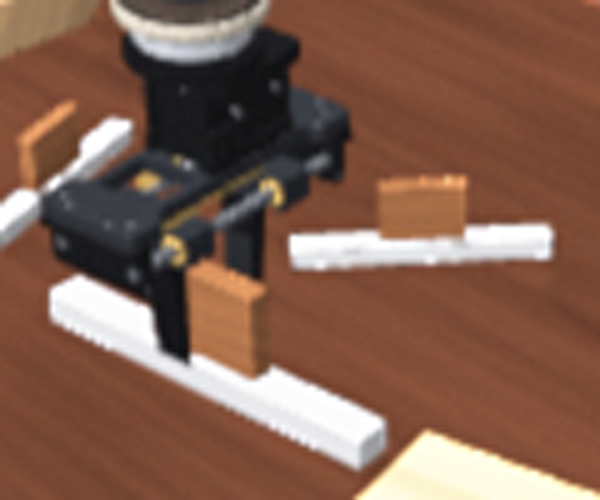

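The view confirms it: the fingers straddle the handle with tips near z≈37 while the TCP reads −1 and there is no contact. The reported z is therefore about 36 mm low. Now I close.

servo_tool(plan=[[0, 0, 0, 0, 0, 0, 0], [0, 0, 0, 0, 0, 0, 0], [0, 0, 0, 0, 0, 0, 0], [0, 0, 0, 0, 0, 0, 0], [0, 0, 0, 0, 0, 0, 0], [0, 0, 0, 0, 0, 0, 0]])

```text
t: 6.55
eef_pos: [511.3, -329.6, -0.4]
tcp_rot: [3.14, 0.001, 1.692]
ft_force: [0.6, -1.1, -2.6]
opening: 0.167
```

servo_tool(plan=[[0, 0, 0, 0, 0, 0, 0], [0, 0, 0, 0, 0, 0, 0], [0, 0, 0, 0, 0, 0, 0]])

```text
t: 6.8
eef_pos: [511.3, -329.6, -0.4]
tcp_rot: [3.14, 0.001, 1.692]
ft_force: [0.4, -0.3, -0.2]
opening: 0.168
```

Gripped: opening 0.168 corresponds to 16 mm. The underside height is therefore about TCP z + 0.4. Lift and move to the start line behind the blanks.

```bash
python3 - <<'E'
from h import *
rows([(511.3,-329.6,70,96.9),(490,-41,70,106)],0,vmax=.026)
E
```

```text
t6.80 pos [ 5.113e+02 -3.296e+02 -4.000e-01] rpy [1.7993e+02 7.0000e-02 9.6940e+01] F [ 0.42 -0.26 -0.2 ] M [-0.113  0.022  0.02 ] op 0.168
[[-0,0,-0.0235,0.02,0.02,0.01,0],[-0,0,-0.0235,0.02,0.02,0.01,0],[-0,0,-0.0235,0.02,0.02,0.01,0],[0.0241,0.0011,0,0,0,-0.76,0],[0.0241,0.0014,0,0,0,-0.76,0],[0.0241,0.0018,0,0,0,-0.76,0],[0.024,0.0021,0,0,0,-0.76,0],[0.024,0.0024,0,0,0,-0.76,0]]
[[0.024,0.0027,0,0,0,-0.76,0],[0.0239,0.003,0,0,0,-0.76,0],[0.0239,0.0034,0,0,0,-0.76,0],[0.0238,0.0037,0,0,0,-0.76,0],[0.0238,0.004,0,0,0,-0.76,0],[0.0237,0.0043,0,0,0,-0.76,0],[0.0237,0.0046,0,0,0,-0.76,0]]
```

servo_tool(plan=[[0, 0, -0.01, 0, 0, 0, 0], [0, 0, -0.025, 0, 0, 0, 0], [0, 0, -0.025, 0, 0, 0, 0], [0, 0, -0.012, 0, 0, 0, 0], [0.02, 0.001, 0, 0, 0, -0.8, 0], [0.024, 0.0015, 0, 0, 0, -0.8, 0], [0.024, 0.002, 0, 0, 0, -0.8, 0], [0.024, 0.002, 0, 0, 0, -0.8, 0]])

```text
t: 7.47
eef_pos: [504.1, -238.5, 78.7]
tcp_rot: [3.139, 0.002, 1.744]
ft_force: [0.2, -0.2, -2.3]
opening: 0.169
```

```bash
python3 - <<'E'
from h import *
rows([(490,-41,68,106)],0,vmax=.028)
E
```

```text
t7.47 pos [ 504.1 -238.5   78.7] rpy [1.7987e+02 1.4000e-01 9.9950e+01] F [ 0.15 -0.23 -2.31] M [-0.025  0.033 -0.028] op 0.169
[[0.0246,0.0025,0.0013,0.02,0.02,-0.76,0],[0.0246,0.0029,0.0013,0.02,0.02,-0.76,0],[0.0245,0.0032,0.0013,0.02,0.02,-0.76,0],[0.0245,0.0035,0.0013,0.02,0.02,-0.76,0],[0.0245,0.0038,0.0013,0.02,0.02,-0.76,0],[0.0244,0.0041,0.0013,0.02,0.02,-0.76,0],[0.0243,0.0045,0.0013,0.02,0.02,-0.76,0],[0.0243,0.0048,0.0013,0.02,0.02,-0.76,0]]
```

Lifted; the force shows about 2.3 N of weight.

servo_tool(plan=[[0.0245, 0.0025, 0.001, 0, 0, -0.8, 0], [0.0245, 0.003, 0.001, 0, 0, -0.8, 0], [0.0245, 0.003, 0.001, 0, 0, -0.8, 0], [0.0245, 0.0035, 0.001, 0, 0, -0.8, 0], [0.0245, 0.004, 0.001, 0, 0, -0.8, 0], [0.024, 0.004, 0.001, 0, 0, -0.8, 0], [0.024, 0.0045, 0.001, 0, 0, -0.8, 0], [0.015, 0.003, 0.001, 0, 0, -0.4, 0]])

```text
t: 8.13
eef_pos: [488.1, -41.8, 75.7]
tcp_rot: [3.136, 0.005, 1.854]
ft_force: [0.2, -0.7, -2.0]
opening: 0.169
```

servo_tool(plan=[[0, 0, 0, 0, 0, 0, 0]])

```text
t: 8.22
eef_pos: [487.5, -39.5, 76.2]
tcp_rot: [3.137, 0.005, 1.857]
ft_force: [0.1, -0.6, -1.6]
opening: 0.171
```

```bash
python3 - <<'E'
from h import *
rows([(490,-41,40,106),(490,-41,15.5,106)],0,vmax=.015)
r=cam("scene"); crop(r,240,120,440,270,4,"pics/c9.png")
E
```

```text
t8.22 pos [487.5 -39.5  76.2] rpy [179.72   0.26 106.38] F [ 0.06 -0.62 -1.65] M [-0.078  0.004 -0.02 ] op 0.171
[[-0.0007,0.0006,0.0121,0.09,0.09,0.13,0],[-0.0007,0.0006,0.0121,0.09,0.09,0.13,0],[-0.0007,0.0007,0.0121,0.09,0.09,0.13,0],[0,-0,0.0122,-0,0,-0,0],[0,-0,0.0122,-0,0,-0,0]]
```

servo_tool(plan=[[-0.0007, 0.0006, 0.012, 0.1, 0.1, 0.1, 0], [-0.0007, 0.0006, 0.012, 0.1, 0.1, 0.1, 0], [-0.0007, 0.0006, 0.012, 0.1, 0.1, 0.1, 0], [0, 0, 0.012, 0, 0, 0, 0], [0, 0, 0.006, 0, 0, 0, 0], [0, 0, 0, 0, 0, 0, 0]])

```text
t: 8.77
eef_pos: [492.6, -47.4, 19.2]
tcp_rot: [3.138, 0.002, 1.846]
ft_force: [-0.4, -0.4, -1.7]
opening: 0.17
```

```bash
python3 - <<'E'
from h import *
rows([(490,-41,15.5,106)],0,vmax=.015)
r=cam("scene"); crop(r,240,120,440,270,4,"pics/c9.png")
V=cv2.cvtColor(r["img"],cv2.COLOR_BGR2GRAY).astype(np.float32)
a,b=np.array([615.,123.]),np.array([689.,-134.]);n=np.array([.9613,.2756]);o=np.arange(-10,10.01,.5)
P=[]
for t in np.linspace(.06,.94,80):
    c=a+t*(b-a); uv=np.array([proj(r,(*(c+n*k),30)) for k in o],np.float32)
    v=cv2.remap(V,uv[:,:1].copy(),uv[:,1:].copy(),cv2.INTER_CUBIC)[:,0]
    g=-np.gradient(cv2.GaussianBlur(v[:,None],(1,7),1.5)[:,0]);k=g.argmax();sl=slice(max(0,k-4),k+5)
    w=np.clip(g[sl],0,None);P.append(c+n*(w*o[sl]).sum()/w.sum())
P=np.array(P,np.float32);vx,vy,x0,y0=cv2.fitLine(P,cv2.DIST_HUBER,0,.01,.01).ravel()
print("scene bar line",np.degrees(np.arctan2(vy,vx))%180,"n-coord",x0*n[0]+y0*n[1],"rms",((P-[x0,y0])@[-vy,vx]).std())
E
```

```text
t8.77 pos [492.6 -47.4  19.2] rpy [1.7982e+02 9.0000e-02 1.0577e+02] F [-0.38 -0.41 -1.67] M [-0.113  0.064  0.054] op 0.17
[[0.0069,-0.0007,0.0036,0.18,0.09,-0.23,0]]
scene bar line 105.942276 n-coord 622.3088763961792 rms 0.458344
```

View pics/c9.png

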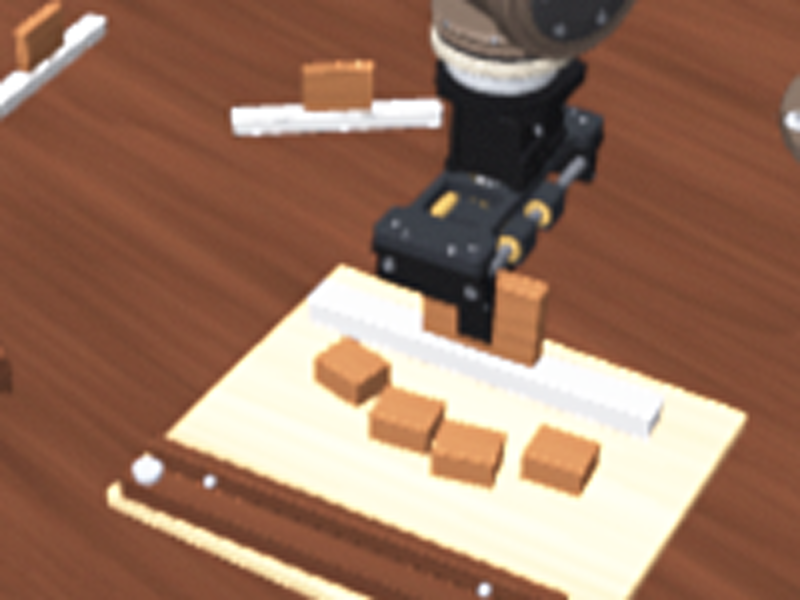

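The view shows the straightedge over the near part of the board, crop (310,300)–(660,415), behind all four blanks and spanning them. Both cameras give the bar line at 105.94° with n≈622.5. Next I settle to pushing height and yaw.

servo_tool(plan=[[0.0069, -0.0007, 0.0035, 0.2, 0.1, -0.2, 0], [0, 0, 0, 0, 0, 0, 0]])

```text
t: 8.98
eef_pos: [490.2, -41.5, 16.1]
tcp_rot: [-3.141, 0.0, 1.848]
ft_force: [0.2, 0.4, -3.1]
opening: 0.166
```

```bash
cat >> h.py <<'E'
n=np.array([np.cos(np.radians(15.95)),np.sin(np.radians(15.95))]);tt=np.array([-n[1],n[0]])
def nt(zt=15.5,tg=-174.2,yaw=105.95):
    s=status();p=s["eef_pos"];F=s["ft_force"]
    R=Ro.from_euler('xyz',s["tcp_rot"]);w=np.degrees((R.inv()*down(yaw)).as_rotvec())
    print("n %.1f t %.1f z %.1f"%(p[:2]@n,p[:2]@tt,p[2]),"Fn %.2f Ft %.2f"%(F[:2]@n,F[:2]@tt),"corr dx %.2f dz %.2f mm w"%(tg-p[:2]@tt,p[2]-zt),w.round(2))
E
python3 -c "
from h import *
nt()"
```

```text
t8.98 pos [490.2 -41.5  16.1] rpy [-179.99    0.    105.88] F [ 0.18  0.37 -3.09] M [-0.072  0.041  0.055] op 0.166
n 459.9 t -174.6 z 16.1 Fn 0.28 Ft 0.31 corr dx 0.42 dz 0.63 mm w [-0.01  0.   -0.07]
```

servo_tool(plan=[[0, 0.005, 0, 0, 0, 0, 0], [0, 0.005, 0, 0, 0, 0, 0], [0, 0.005, 0, 0, 0, 0, 0], [0, 0.005, 0, 0, 0, 0, 0], [0, 0.005, 0, 0, 0, 0, 0], [0, 0.005, 0, 0, 0, 0, 0], [0, 0.005, 0, 0, 0, 0, 0], [0, 0.005, 0, 0, 0, 0, 0]])

```text
t: 9.65
eef_pos: [533.3, -29.1, 18.0]
tcp_rot: [3.139, 0.001, 1.849]
ft_force: [-0.4, -0.8, -2.5]
opening: 0.168
```

```bash
python3 -c "
from h import *
nt()"
```

```text
t9.65 pos [533.3 -29.1  18. ] rpy [1.7986e+02 8.0000e-02 1.0594e+02] F [-0.43 -0.83 -2.5 ] M [-0.128  0.129 -0.001] op 0.168
n 504.7 t -174.5 z 18.0 Fn -0.64 Ft -0.67 corr dx 0.31 dz 2.52 mm w [ 0.14  0.08 -0.01]
```

servo_tool(plan=[[0, 0.005, 0.0008, 0.1, 0.1, 0, 0], [0, 0.005, 0.0008, 0, 0, 0, 0], [0, 0.005, 0.0008, 0, 0, 0, 0], [0, 0.005, 0.0005, 0, 0, 0, 0], [0, 0.005, 0.0004, 0, 0, 0, 0], [0, 0.005, 0.0003, 0, 0, 0, 0], [0, 0.005, 0.0003, 0, 0, 0, 0], [0, 0.004, 0.0003, 0, 0, 0, 0]])

```text
t: 10.32
eef_pos: [574.2, -17.1, 13.0]
tcp_rot: [-3.14, -0.001, 1.849]
ft_force: [-0.8, 0.4, -1.0]
opening: 0.169
```

```bash
python3 -c "
from h import *
nt()"
```

```text
t10.32 pos [574.2 -17.1  13. ] rpy [-1.7991e+02 -7.0000e-02  1.0595e+02] F [-0.79  0.42 -1.05] M [-0.147  0.266  0.034] op 0.169
n 547.4 t -174.2 z 13.0 Fn -0.64 Ft 0.62 corr dx -0.01 dz -2.51 mm w [-0.09 -0.07 -0.  ]
```

servo_tool(plan=[[0, 0.002, -0.0015, -0.1, 0, 0, 0], [0, 0.0025, -0.001, 0, 0, 0, 0], [0, 0.0025, 0, 0, 0, 0, 0], [0, 0.0025, 0.0001, 0, 0, 0, 0], [0, 0.0025, 0.0001, 0, 0, 0, 0], [0, 0.0025, 0.0001, 0, 0, 0, 0]])

```text
t: 10.82
eef_pos: [589.8, -12.6, 15.3]
tcp_rot: [3.141, -0.001, 1.849]
ft_force: [-1.5, -0.3, -1.4]
opening: 0.164
```

```bash
python3 -c "
from h import *
nt()"
```

```text
t10.82 pos [589.8 -12.6  15.3] rpy [ 1.7998e+02 -7.0000e-02  1.0595e+02] F [-1.54 -0.26 -1.39] M [-0.113  0.276 -0.029] op 0.164
n 563.6 t -174.2 z 15.3 Fn -1.55 Ft 0.18 corr dx -0.05 dz -0.16 mm w [ 0.02 -0.07  0.  ]
```

servo_tool(plan=[[0, 0.0015, 0, 0, 0, 0, 0], [0, 0.0015, 0, 0, 0, 0, 0], [0, 0.0015, 0, 0, 0, 0, 0], [0, 0.0015, 0, 0, 0, 0, 0], [0, 0.0015, 0, 0, 0, 0, 0]])

```text
t: 11.23
eef_pos: [597.7, -10.3, 15.4]
tcp_rot: [3.142, -0.001, 1.849]
ft_force: [-2.2, 0.1, -1.1]
opening: 0.167
```

```bash
python3 -c "
from h import *
nt()"
```

```text
t11.23 pos [597.7 -10.3  15.4] rpy [ 1.8000e+02 -8.0000e-02  1.0595e+02] F [-2.21  0.13 -1.11] M [-0.155  0.32  -0.01 ] op 0.167
n 571.8 t -174.2 z 15.4 Fn -2.08 Ft 0.74 corr dx -0.04 dz -0.14 mm w [ 0.   -0.08 -0.  ]
```

servo_tool(plan=[[0, 0.0007, 0, 0, 0, 0, 0], [0, 0.0007, 0, 0, 0, 0, 0], [0, 0.0007, 0, 0, 0, 0, 0]])

```text
t: 11.48
eef_pos: [600.0, -9.6, 15.3]
tcp_rot: [3.142, -0.001, 1.849]
ft_force: [-1.6, -0.1, -1.1]
opening: 0.167
```

servo_tool(plan=[[0, 0.0006, 0, 0, 0, 0, 0], [0, 0.0006, 0, 0, 0, 0, 0], [0, 0.0006, 0, 0, 0, 0, 0]])

```text
t: 11.73
eef_pos: [601.8, -9.1, 15.3]
tcp_rot: [-3.142, -0.001, 1.849]
ft_force: [-1.5, -0.3, -0.3]
opening: 0.169
```

```bash
python3 -c "
from h import *
nt()"
```

```text
t11.73 pos [601.8  -9.1  15.3] rpy [-1.8000e+02 -8.0000e-02  1.0595e+02] F [-1.52 -0.32 -0.28] M [-0.167  0.256 -0.021] op 0.169
n 576.1 t -174.1 z 15.3 Fn -1.55 Ft 0.11 corr dx -0.06 dz -0.18 mm w [-0.   -0.08  0.  ]
```

servo_tool(plan=[[0, 0.0004, 0, 0, 0, 0, 0], [0, 0.0004, 0, 0, 0, 0, 0]])

```text
t: 11.9
eef_pos: [602.7, -8.9, 15.3]
tcp_rot: [-3.142, -0.001, 1.849]
ft_force: [-1.7, 0.2, -1.4]
opening: 0.17
```

servo_tool(plan=[[0, 0.0004, 0, 0, 0, 0, 0], [0, 0.0004, 0, 0, 0, 0, 0]])

```text
t: 12.07
eef_pos: [603.5, -8.6, 15.3]
tcp_rot: [-3.141, -0.001, 1.849]
ft_force: [-0.8, 0.0, -1.1]
opening: 0.166
```

servo_tool(plan=[[0, 0.0004, 0, 0, 0, 0, 0], [0, 0.0004, 0, 0, 0, 0, 0]])

```text
t: 12.23
eef_pos: [603.7, -8.6, 15.3]
tcp_rot: [-3.14, -0.002, 1.85]
ft_force: [-4.0, -3.0, 0.6]
opening: 0.166
```

Contact with the bar at n≈578. Now I build the force gently.

servo_tool(plan=[[0, 0.0004, 0, 0, 0, 0, 0]])

```text
t: 12.32
eef_pos: [603.7, -8.6, 15.3]
tcp_rot: [-3.139, -0.002, 1.85]
ft_force: [-3.8, -2.1, 0.8]
opening: 0.167
```

```bash
python3 -c "
from h import *
nt()"
```

```text
t12.32 pos [603.7  -8.6  15.3] rpy [-1.7985e+02 -1.0000e-01  1.0597e+02] F [-3.83 -2.14  0.78] M [-0.491  0.82   0.026] op 0.167
n 578.1 t -174.1 z 15.3 Fn -4.27 Ft -1.01 corr dx -0.08 dz -0.24 mm w [-0.15 -0.1   0.02]
```

servo_tool(plan=[[0, 0.0007, 0, -0.05, 0, 0, 0], [0, 0.0007, 0, 0, 0, 0, 0]])

```text
t: 12.48
eef_pos: [603.6, -8.5, 15.2]
tcp_rot: [-3.137, -0.002, 1.85]
ft_force: [-5.6, -3.3, 1.4]
opening: 0.169
```

servo_tool(plan=[[0, 0.0008, 0, 0, 0, 0, 0], [0, 0.0008, 0, 0, 0, 0, 0]])

```text
t: 12.65
eef_pos: [603.6, -8.5, 15.2]
tcp_rot: [-3.133, -0.003, 1.85]
ft_force: [-6.6, -3.2, 1.8]
opening: 0.166
```

```bash
python3 -c "
from h import *
nt()"
```

```text
t12.65 pos [603.6  -8.5  15.2] rpy [-1.7953e+02 -1.7000e-01  1.0600e+02] F [-6.61 -3.2   1.79] M [-0.727  1.219 -0.026] op 0.166
n 578.0 t -174.0 z 15.2 Fn -7.23 Ft -1.26 corr dx -0.16 dz -0.34 mm w [-0.47 -0.17  0.05]
```

servo_tool(plan=[[0, 0.0009, 0, -0.2, 0, 0, 0], [0, 0.0009, 0, -0.2, 0, 0, 0]])

```text
t: 12.82
eef_pos: [603.6, -8.4, 15.1]
tcp_rot: [-3.137, -0.004, 1.85]
ft_force: [-6.4, -3.1, 1.7]
opening: 0.166
```

```bash
python3 -c "
from h import *
nt()"
```

```text
t12.82 pos [603.6  -8.4  15.1] rpy [-179.71   -0.21  106.01] F [-6.41 -3.15  1.69] M [-0.777  1.247 -0.056] op 0.166
n 578.1 t -174.0 z 15.1 Fn -7.03 Ft -1.27 corr dx -0.20 dz -0.44 mm w [-0.29 -0.21  0.06]
```

servo_tool(plan=[[0, 0.0012, -0.0001, -0.2, -0.1, 0, 0], [0, 0.0012, -0.0001, -0.2, -0.1, 0, 0]])

```text
t: 12.98
eef_pos: [603.7, -8.4, 14.9]
tcp_rot: [-3.139, -0.001, 1.85]
ft_force: [-7.2, -3.5, 0.5]
opening: 0.166
```

servo_tool(plan=[[0, 0.0013, -0.0001, -0.2, -0.1, 0, 0], [0, 0.0013, -0.0001, -0.2, -0.1, 0, 0]])

```text
t: 13.15
eef_pos: [603.7, -8.4, 14.8]
tcp_rot: [-3.14, 0.001, 1.85]
ft_force: [-7.0, -4.6, 1.6]
opening: 0.164
```

```bash
python3 -c "
from h import *
nt()"
```

```text
t13.15 pos [603.7  -8.4  14.8] rpy [-1.7994e+02  8.0000e-02  1.0601e+02] F [-7.01 -4.63  1.62] M [-0.886  1.496 -0.031] op 0.164
n 578.2 t -174.0 z 14.8 Fn -8.02 Ft -2.53 corr dx -0.23 dz -0.74 mm w [-0.06  0.08  0.06]
```

servo_tool(plan=[[0, 0.0016, -0.0003, -0.15, 0, 0, 0], [0, 0.0017, -0.0003, -0.15, 0, 0, 0]])

```text
t: 13.32
eef_pos: [603.7, -8.3, 14.7]
tcp_rot: [-3.139, 0.0, 1.85]
ft_force: [-10.3, -5.3, 1.4]
opening: 0.165
```

servo_tool(plan=[[0, 0.0018, -0.0003, -0.15, 0, 0, 0], [0, 0.0018, -0.0003, -0.15, 0, 0, 0]])

```text
t: 13.48
eef_pos: [603.7, -8.3, 14.7]
tcp_rot: [-3.136, -0.001, 1.851]
ft_force: [-9.4, -6.2, 1.8]
opening: 0.166
```

```bash
python3 -c "
from h import *
nt()"
```

```text
t13.48 pos [603.7  -8.3  14.7] rpy [-1.7970e+02 -8.0000e-02  1.0603e+02] F [-9.4  -6.15  1.81] M [-1.402  1.841 -0.1  ] op 0.166
n 578.2 t -173.8 z 14.7 Fn -10.73 Ft -3.33 corr dx -0.37 dz -0.77 mm w [-0.3  -0.08  0.08]
```

servo_tool(plan=[[-0.0001, 0.0016, -0.0003, -0.15, 0, 0.02, 0], [-0.0001, 0.0016, -0.0003, -0.15, 0, 0.02, 0], [-0.0001, 0.0016, -0.0003, -0.15, 0, 0.02, 0]])

```text
t: 13.73
eef_pos: [603.6, -8.2, 14.7]
tcp_rot: [-3.134, -0.004, 1.85]
ft_force: [-8.6, -3.8, 1.9]
opening: 0.168
```

servo_tool(plan=[[-0.0001, 0.0016, -0.0003, -0.15, 0, 0.02, 0], [-0.0001, 0.0016, -0.0003, -0.15, 0, 0.02, 0], [-0.0001, 0.0016, -0.0003, -0.15, 0, 0.02, 0]])

```text
t: 13.98
eef_pos: [603.6, -8.2, 14.6]
tcp_rot: [-3.131, -0.006, 1.849]
ft_force: [-7.7, -4.0, 0.6]
opening: 0.166
```

servo_tool(plan=[[-0.0001, 0.0016, -0.0003, -0.15, 0, 0.02, 0], [-0.0001, 0.0016, -0.0003, -0.15, 0, 0.02, 0], [-0.0001, 0.0016, -0.0003, -0.15, 0, 0.02, 0]])

```text
t: 14.23
eef_pos: [603.5, -8.1, 14.5]
tcp_rot: [-3.129, -0.008, 1.849]
ft_force: [-9.0, -4.2, 1.8]
opening: 0.166
```

```bash
python3 -c "
from h import *
nt()"
```

```text
t14.23 pos [603.5  -8.1  14.5] rpy [-179.26   -0.48  105.93] F [-9.01 -4.18  1.76] M [-1.052  1.676  0.009] op 0.166
n 578.0 t -173.6 z 14.5 Fn -9.81 Ft -1.54 corr dx -0.56 dz -0.98 mm w [-0.74 -0.48 -0.01]
```

servo_tool(plan=[[-0.0001, 0.0017, -0.0004, -0.25, -0.12, 0, 0], [-0.0001, 0.0017, -0.0004, -0.25, -0.12, 0, 0], [-0.0001, 0.0017, -0.0004, -0.25, -0.12, 0, 0], [-0.0001, 0.0017, -0.0004, -0.25, -0.12, 0, 0]])

```text
t: 14.57
eef_pos: [603.6, -8.2, 14.5]
tcp_rot: [-3.132, -0.003, 1.85]
ft_force: [-7.3, -5.2, 0.0]
opening: 0.163
```

servo_tool(plan=[[-0.0001, 0.0017, -0.0004, -0.25, -0.1, 0, 0], [-0.0001, 0.0017, -0.0004, -0.25, -0.1, 0, 0], [-0.0001, 0.0017, -0.0004, -0.25, -0.1, 0, 0], [-0.0001, 0.0017, -0.0004, -0.25, -0.1, 0, 0]])

```text
t: 14.9
eef_pos: [603.7, -8.2, 14.3]
tcp_rot: [-3.135, 0.001, 1.85]
ft_force: [-8.0, -4.5, -0.5]
opening: 0.164
```

servo_tool(plan=[[-0.0001, 0.0017, -0.0004, -0.2, -0.1, 0, 0], [-0.0001, 0.0017, -0.0004, -0.2, -0.1, 0, 0], [-0.0001, 0.0017, -0.0004, -0.2, -0.1, 0, 0], [-0.0001, 0.0017, -0.0004, -0.2, -0.1, 0, 0]])

```text
t: 15.23
eef_pos: [603.7, -8.1, 14.2]
tcp_rot: [-3.134, 0.005, 1.85]
ft_force: [-7.2, -5.4, 0.4]
opening: 0.169
```

```bash
python3 -c "
from h import *
nt()"
```

```text
t15.23 pos [603.7  -8.1  14.2] rpy [-179.57    0.26  106.  ] F [-7.21 -5.36  0.45] M [-0.86   1.721  0.009] op 0.169
n 578.2 t -173.7 z 14.2 Fn -8.40 Ft -3.17 corr dx -0.49 dz -1.33 mm w [-0.43  0.26  0.05]
```

servo_tool(plan=[[-0.0001, 0.002, -0.0006, -0.2, 0, 0, 0], [-0.0001, 0.002, -0.0006, -0.2, 0, 0, 0], [-0.0001, 0.002, -0.0006, -0.2, 0, 0, 0]])

```text
t: 15.48
eef_pos: [603.6, -8.0, 14.2]
tcp_rot: [-3.131, 0.002, 1.85]
ft_force: [-9.1, -5.2, -0.5]
opening: 0.166
```

servo_tool(plan=[[-0.0001, 0.002, -0.0006, -0.2, 0, 0, 0], [-0.0001, 0.002, -0.0006, -0.2, 0, 0, 0], [-0.0001, 0.002, -0.0006, -0.2, 0, 0, 0], [-0.0001, 0.002, -0.0006, -0.2, 0, 0, 0]])

```text
t: 15.82
eef_pos: [603.6, -7.9, 14.3]
tcp_rot: [-3.128, -0.003, 1.851]
ft_force: [-8.3, -4.8, -0.2]
opening: 0.17
```

servo_tool(plan=[[-0.0001, 0.002, -0.0006, -0.2, 0, 0, 0], [-0.0001, 0.002, -0.0006, -0.2, 0, 0, 0], [-0.0001, 0.002, -0.0006, -0.2, 0, 0, 0], [-0.0001, 0.002, -0.0006, -0.2, 0, 0, 0]])

```text
t: 16.15
eef_pos: [603.5, -7.8, 14.3]
tcp_rot: [-3.124, -0.006, 1.851]
ft_force: [-8.7, -5.2, -0.5]
opening: 0.165
```

servo_tool(plan=[[-0.0001, 0.002, -0.0006, -0.2, 0, 0, 0], [-0.0001, 0.002, -0.0006, -0.2, 0, 0, 0], [-0.0001, 0.002, -0.0006, -0.2, 0, 0, 0], [-0.0001, 0.002, -0.0006, -0.2, 0, 0, 0]])

```text
t: 16.48
eef_pos: [603.4, -7.7, 14.4]
tcp_rot: [-3.121, -0.01, 1.851]
ft_force: [-8.2, -4.8, -0.2]
opening: 0.166
```

```bash
python3 -c "
from h import *
nt()"
```

```text
t16.48 pos [603.4  -7.7  14.4] rpy [-178.8    -0.6   106.03] F [-8.23 -4.8  -0.22] M [-1.384  1.819 -0.126] op 0.166
n 578.1 t -173.2 z 14.4 Fn -9.23 Ft -2.35 corr dx -0.98 dz -1.12 mm w [-1.2  -0.6   0.09]
```

Held Fn between 9.2 and 10.2 N for over a second, with a balanced yaw moment. Now I back straight off.

servo_tool(plan=[[0, -0.001, -0.0002, 0, 0, 0, 0], [0, -0.002, -0.0002, 0, 0, 0, 0], [0, -0.003, -0.0002, 0, 0, 0, 0], [0, -0.005, -0.0002, -0.4, -0.2, 0, 0], [0, -0.008, -0.0002, -0.4, -0.2, 0, 0], [0, -0.01, 0, -0.4, -0.2, 0, 0], [0, -0.01, 0, 0, 0, 0, 0], [0, -0.01, 0, 0, 0, 0, 0]])

```text
t: 17.15
eef_pos: [556.9, -21.3, 15.9]
tcp_rot: [3.132, 0.003, 1.851]
ft_force: [-0.6, -0.9, -1.5]
opening: 0.168
```

```bash
python3 - <<'E'
from h import *
nt()
r=cam("scene"); crop(r,270,140,440,290,4,"pics/c10.png")
E
```

```text
t17.15 pos [556.9 -21.3  15.9] rpy [179.46   0.18 106.05] F [-0.56 -0.95 -1.54] M [-0.089  0.034  0.026] op 0.168
n 529.6 t -173.5 z 15.9 Fn -0.80 Ft -0.75 corr dx -0.73 dz 0.40 mm w [0.54 0.18 0.1 ]
```

View pics/c10.png

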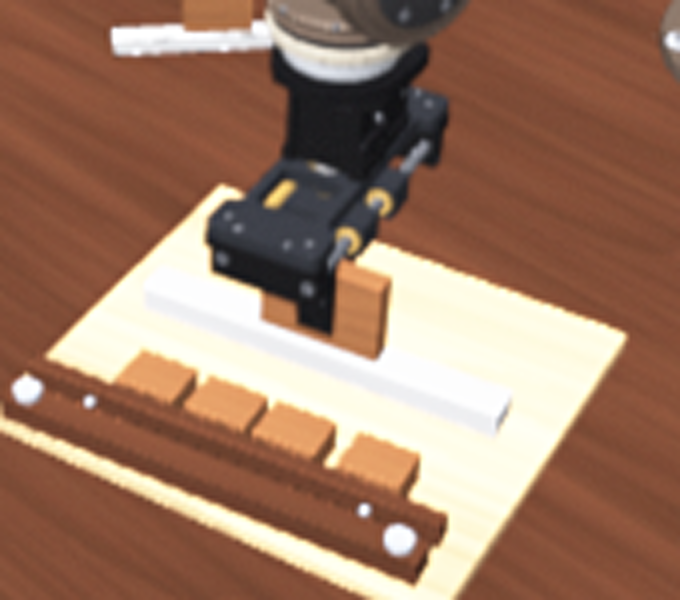

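The view shows all four blanks squared in a row against the bar, at crop (155,375), (225,400), (293,427) and (378,463), with the straightedge clear. Next I lift it and carry it back.

```bash
python3 - <<'E'
from h import *
rows([(551,-23,70,106),(511,-330,70,97)],0,vmax=.028)
E
```

```text
t17.20 pos [554.8 -21.5  15.8] rpy [1.7957e+02 1.4000e-01 1.0604e+02] F [-0.46 -0.61 -2.4 ] M [-0.067  0.105  0.013] op 0.168
[[-0.0003,-0.0018,-0.0271,0.22,0.07,0.02,0],[-0.0002,-0.002,-0.0271,0.22,0.07,0.02,0],[-0.0237,-0.0103,-0,-0,-0,0.75,0],[-0.0238,-0.0099,-0,-0,-0,0.75,0],[-0.0239,-0.0096,-0,-0,-0,0.75,0],[-0.0241,-0.0093,-0,-0,-0,0.75,0],[-0.0242,-0.009,-0,-0,-0,0.75,0],[-0.0243,-0.0087,-0,-0,-0,0.75,0]]
[[-0.0244,-0.0084,-0,-0,-0,0.75,0],[-0.0245,-0.008,-0,-0,-0,0.75,0],[-0.0246,-0.0077,-0,-0,-0,0.75,0],[-0.0247,-0.0074,-0,-0,-0,0.75,0],[-0.0248,-0.0071,-0,-0,-0,0.75,0],[-0.0249,-0.0068,-0,-0,-0,0.75,0]]
```

servo_tool(plan=[[0, -0.002, -0.015, 0.2, 0.1, 0, 0], [0, -0.002, -0.025, 0.2, 0, 0, 0], [0, 0, -0.018, 0, 0, 0, 0], [-0.018, -0.008, 0, 0, 0, 0.7, 0], [-0.024, -0.01, 0, 0, 0, 0.8, 0], [-0.024, -0.01, 0, 0, 0, 0.8, 0], [-0.024, -0.009, 0, 0, 0, 0.8, 0], [-0.024, -0.009, 0, 0, 0, 0.8, 0]])

```text
t: 17.87
eef_pos: [535.3, -144.5, 78.6]
tcp_rot: [3.134, 0.004, 1.786]
ft_force: [0.4, 0.5, -2.0]
opening: 0.165
```

```bash
python3 - <<'E'
from h import *
rows([(511,-333,65,97)],0,vmax=.032)
E
```

```text
t17.87 pos [ 535.3 -144.5   78.6] rpy [179.54   0.21 102.35] F [ 0.41  0.55 -2.01] M [-0.051  0.032  0.027] op 0.165
[[-0.0298,-0.0107,0.0023,0.08,0.03,0.89,0],[-0.03,-0.0102,0.0023,0.08,0.03,0.89,0],[-0.0301,-0.0098,0.0023,0.08,0.03,0.89,0],[-0.0303,-0.0093,0.0023,0.08,0.03,0.89,0],[-0.0304,-0.0088,0.0023,0.08,0.03,0.89,0],[-0.0306,-0.0083,0.0023,0.08,0.03,0.89,0]]
```

servo_tool(plan=[[-0.03, -0.0105, 0.002, 0.1, 0, 0.9, 0], [-0.03, -0.01, 0.002, 0.1, 0, 0.9, 0], [-0.03, -0.01, 0.002, 0.1, 0, 0.9, 0], [-0.03, -0.0095, 0.002, 0.1, 0, 0.9, 0], [-0.03, -0.009, 0.002, 0.1, 0, 0.9, 0], [-0.028, -0.0085, 0.002, 0, 0, 0.9, 0], [-0.005, 0, 0, 0, 0, 0, 0], [0, 0, 0, 0, 0, 0, 0]])

```text
t: 18.53
eef_pos: [509.5, -349.2, 68.3]
tcp_rot: [3.134, 0.01, 1.683]
ft_force: [-0.1, -0.2, -2.2]
opening: 0.166
```

```bash
python3 - <<'E'
from h import *
rows([(511,-338,5,97)],0,vmax=.015)
E
```

```text
t18.53 pos [ 509.5 -349.2   68.3] rpy [179.57   0.56  96.42] F [-0.08 -0.18 -2.22] M [-0.05  -0.01   0.033] op 0.166
[[0.0023,0.0005,0.0126,0.08,0.11,-0.12,0],[0.0023,0.0005,0.0126,0.08,0.11,-0.12,0],[0.0023,0.0005,0.0126,0.08,0.11,-0.12,0],[0.0022,0.0005,0.0126,0.08,0.11,-0.12,0],[0.0022,0.0006,0.0127,0.08,0.11,-0.12,0]]
```

servo_tool(plan=[[0, 0, 0.012, 0.1, 0.15, 0, 0], [0, 0, 0.014, 0.1, 0.15, 0, 0], [0, 0, 0.014, 0.1, 0.15, 0, 0], [0, 0, 0.01, 0.1, 0.1, 0, 0], [0, 0, 0.005, 0, 0, 0, 0], [0, 0, 0, 0, 0, 0, 0]])

```text
t: 19.03
eef_pos: [510.6, -344.1, 7.0]
tcp_rot: [-3.141, -0.002, 1.687]
ft_force: [-0.2, -0.7, -1.3]
opening: 0.168
```

```bash
python3 - <<'E'
from h import *
s=status();rows([(s["eef_pos"][0],s["eef_pos"][1],1,96.5)],0,vmax=.015)
E
```

```text
t19.03 pos [ 510.6 -344.1    7. ] rpy [-1.7996e+02 -1.2000e-01  9.6680e+01] F [-0.25 -0.73 -1.27] M [-0.105  0.056  0.037] op 0.168
t19.03 pos [ 510.6 -344.1    7. ] rpy [-1.7996e+02 -1.2000e-01  9.6680e+01] F [-0.25 -0.73 -1.27] M [-0.105  0.056  0.037] op 0.168
[[-0,0,0.006,-0.04,-0.12,0.18,0]]
```

servo_tool(plan=[[0, 0, 0.003, 0, -0.1, 0, 0], [0, 0, 0.002, 0, 0, 0, 0], [0, 0, 0.0005, 0, 0, 0, 0], [0, 0, 0.0005, 0, 0, 0, 0]])

```text
t: 19.37
eef_pos: [511.3, -342.7, 0.7]
tcp_rot: [-3.141, -0.0, 1.689]
ft_force: [-0.1, 1.3, -1.2]
opening: 0.164
```

servo_tool(plan=[[0, 0, 0.0005, 0, 0, 0, 0], [0, 0, 0.0005, 0, 0, 0, 0]])

```text
t: 19.53
eef_pos: [511.6, -343.0, 0.3]
tcp_rot: [3.141, 0.001, 1.689]
ft_force: [0.8, 0.0, -2.3]
opening: 0.167
```

servo_tool(plan=[[0, 0, 0.0005, 0, 0, 0, 0], [0, 0, 0.0005, 0, 0, 0, 0]])

```text
t: 19.7
eef_pos: [511.8, -343.3, -0.2]
tcp_rot: [3.141, 0.002, 1.689]
ft_force: [-0.2, -0.2, -2.5]
opening: 0.166
```

servo_tool(plan=[[0, 0, 0.0004, 0, 0, 0, 0], [0, 0, 0.0004, 0, 0, 0, 0]])

```text
t: 19.87
eef_pos: [511.8, -343.4, -0.4]
tcp_rot: [3.14, 0.002, 1.689]
ft_force: [-1.3, 2.4, 6.7]
opening: 0.169
```

Bench contact at z = −0.4, with an upward reaction. Now I open and retreat.

servo_tool(plan=[[0, 0, 0, 0, 0, 0, 60], [0, 0, 0, 0, 0, 0, 70], [0, 0, 0, 0, 0, 0, 70], [0, 0, 0, 0, 0, 0, 70], [0, 0, 0, 0, 0, 0, 70], [0, 0, 0, 0, 0, 0, 70]])

```text
t: 20.37
eef_pos: [512.4, -344.0, 0.2]
tcp_rot: [3.139, 0.003, 1.689]
ft_force: [-0.2, 0.0, -0.3]
opening: 0.532
```

servo_tool(plan=[[0, 0, -0.01, 0, 0, 0, 70], [0, 0, -0.02, 0, 0, 0, 70], [0, 0, -0.03, 0, 0, 0, 70], [0, 0, -0.035, 0, 0, 0, 70], [0, 0, -0.035, 0, 0, 0, 70], [-0.035, 0, 0, 0, 0, 0, 70], [-0.035, 0, 0, 0, 0, 0, 70], [-0.035, 0, 0, 0, 0, 0, 70]])

```text
t: 21.03
eef_pos: [524.8, -444.7, 143.2]
tcp_rot: [3.139, 0.003, 1.695]
ft_force: [0.3, 0.9, -0.6]
opening: 0.698
```

servo_tool(plan=[[-0.035, -0.01, 0, 0, 0, 0, 70], [-0.035, -0.01, 0, 0, 0, 0, 70], [-0.035, -0.01, 0, 0, 0, 0, 70], [-0.035, -0.01, 0, 0, 0, 0, 70], [0, 0, 0, 0, 0, 0, 70]])

```text
t: 21.45
eef_pos: [500.7, -599.8, 149.4]
tcp_rot: [3.136, 0.009, 1.694]
ft_force: [1.0, 0.2, 0.9]
opening: 0.699
```

```bash
python3 - <<'E'
from h import *
status();r=cam("top");s=cam("scene")
u0,v0,u1,v1=255,140,345,225
im=cv2.resize(r["img"][v0:v1,u0:u1],None,fx=4,fy=4,interpolation=cv2.INTER_CUBIC)
m=cv2.inRange(cv2.cvtColor(im,cv2.COLOR_BGR2HSV),(5,110,150),(18,255,230))
for c in cv2.findContours(m,cv2.RETR_EXTERNAL,cv2.CHAIN_APPROX_NONE)[0]:
    if cv2.contourArea(c)<200: continue
    P=np.array([unproj(r,(u0+(p[0]+.5)/4-.5,v0+(p[1]+.5)/4-.5),34)[:2] for p in c[:,0]],np.float32)
    (cx,cy),(w,h),a=cv2.minAreaRect(P);b=cv2.boxPoints(((cx,cy),(w,h),a));e=max((b[1]-b[0],b[2]-b[1]),key=np.linalg.norm)
    M=c[:,0];q=np.array([cx,cy]);print("n %.1f t %.1f"%(q@n,q@tt),"size",round(w,1),round(h,1),"ang",round(np.degrees(np.arctan2(e[1],e[0]))%180,1),"near n %.1f far n %.1f"%((P@n).min(),(P@n).max()))
A=cv2.resize(r["img"][130:260,225:455],None,fx=3.4,fy=3.4,interpolation=cv2.INTER_CUBIC)
cv2.imwrite("pics/c11.png",A)
E
```

```text
t21.45 pos [ 500.7 -599.8  149.4] rpy [179.71   0.5   97.09] F [1.01 0.25 0.88] M [-0.103 -0.011  0.013] op 0.699
n 603.9 t -98.8 size 35.1 44.2 ang 106.2 near n 586.4 far n 621.5
n 604.6 t -174.0 size 36.1 89.5 ang 106.2 near n 586.5 far n 622.8
n 604.7 t -244.6 size 36.0 42.8 ang 105.1 near n 586.8 far n 622.9
```

View pics/c11.png

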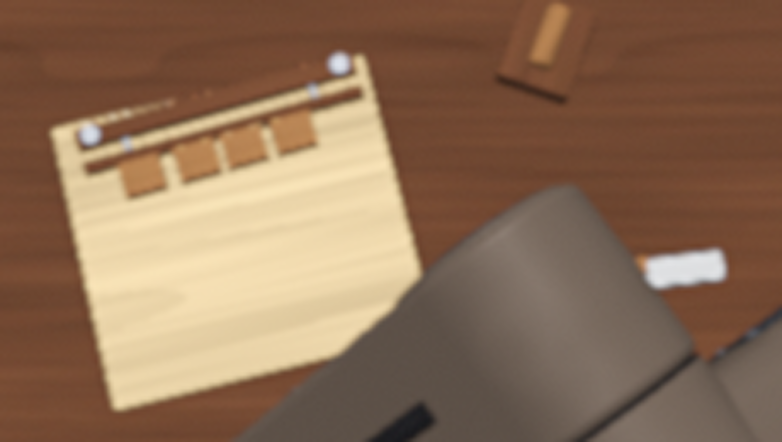

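All four blanks line up: their near edges are at n = 586.4–586.8, within 0.4 mm, and they sit against the bar. The straightedge's end is visible on the bench. I'll do a quick numeric check of the straightedge in the scene view, then hand in.

```bash
python3 - <<'E'
from h import *
r=cam("scene");m=cv2.inRange(cv2.cvtColor(r["img"],cv2.COLOR_BGR2HSV),(0,0,170),(179,40,255))
d=np.array([-np.sin(np.radians(6.8)),np.cos(np.radians(6.8))])
for k in(-105,-60,60,105):
    u,v=proj(r,(*(np.array([511.8,-343.])+d*k),20)).round().astype(int);print(k,(u,v),m[v,u])
e=np.array([511.8,-343.])+d*120;print("left end",e)
print(env.job_done())
E
```

```text
-105 (np.int64(252), np.int64(157)) 255
-60 (np.int64(263), np.int64(162)) 255
60 (np.int64(294), np.int64(176)) 255
105 (np.int64(306), np.int64(182)) 255
left end [ 497.5915238  -223.84413903]
the job is handed in; nothing more can be done
None
```

The job is done and handed in at about 21.5 s of the 64 s allowed. The four blanks sit in a row against the stop bar, and the straightedge is on the bench off the board.

- **Pushing:** I took the largest straightedge by its handle and kept it about 1.5–6 mm above the board, at the bar's measured angle of 105.95°. I felt the bar with the tool at 578 mm along the push direction.
- **Pressing home:** I pressed at about 9–11 N for about 3 s, the last 1.3 s at 9.2–10.5 N. The highest resultant force I read was about 11.6 N. Forces were only read between short moves, so a brief peak in between would not show.
- **Row:** In the last top view, taken after the straightedge was laid down and the arm had backed off, the near edges of all four blanks lay within 0.4 mm of one line. Angles were 105.1–106.2° against the bar's 105.95°, and the far edges met the bar line to about 1.5 mm. The two middle blanks came out as one shape in that measurement.
- **Straightedge:** It was set down at bench contact and released, and all four points checked along it lay where expected. Its end is about 30 mm clear of the board. The mallet, tin and printing block were not approached.

**Disagreement:** the reported tool height was about 36 mm lower than the fingertips shown in both cameras. The tool read −1 mm with no bench contact, so I set the grasp height by the images; the bench contact at laying down gave the same zero.

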